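# Load rock stubs into the gravity feed rail the same way up and shut the keeper

## Robot

A 6-joint arm with a two-finger parallel gripper is mounted at the origin on a cart in front of the work surface, level with it; the furniture and walls round the work are solid. World frame = base frame: x ahead of the robot, y to its left, z up, the work surface at z = 0. Lengths are in m, angles in rad, forces in N, time in s.
With the tool pointing down it reaches from about 0.4 to 0.825 m from the base axis. Payload 7 kg.
Tool frame: the origin (TCP) lies midway between the tips of the shut fingers; the grasp point (between the pads) lies arm.hold_point_z behind it (arm.hold_point_z is the distance from the TCP to the grasp point, in m); z points along the fingers, y is the line along which they close (so a half turn about z gives the same grasp; the last joint's range is limited). The gripper opens to 88 mm and grips with 3 to 60 N. Pads are 19 mm wide; open, the fingers measure 130 mm over their backs; the gripper's body (78 mm by 193 mm) begins 47 mm behind the grasp point.
Start: joints at [1.484, 0.359, 0.012, 0, -1.224, -0.288], TCP at [0.247, 0.628, 0.227] pointing down, gripper open.
Joint ranges: [-3.07, 3.07], [-1.43, 2.12], [-1.02, 1.25], [-3.03, 1.67], [-3.05, -0], [-3.03, 3.03]. Speed limits (rad/s): [2.39, 2.39, 3.01, 3.14, 3.14, 3.14].

## Interface

Orientations are given as [roll, pitch, yaw] about the fixed x, y, z axes, in that order (R = Rz(yaw) Ry(pitch) Rx(roll)).
In Python, from station import arm gives the robot as it stands.
- The arm moves only by the shell command python3 -m crank 'ROWS' [OPENING] [FORCE]. ROWS is JSON, a list that holds one entry, the list of rows, each a list of 4 numbers: the shift along the tool's x, y, z in units of 25 mm (1.0 is 25 mm), then the turn about the tool's z in units of 5 degrees (1.0 is 5 degrees). A call has 1 to 12 rows; each row is the pose to reach, as a shift and turn from the pose commanded when the call began, along the tool's axes at that moment; what a row does not reach only later rows make up. A row lasts 1/8 s, in which the tool goes at most 62.5 mm and 10.7 degrees, less where a joint would pass 70% of its speed; a pose out of reach is approached as far as the arm can. A call with a gripper value outside its range is refused whole. OPENING is the closure, from 0 (fully open) to 1 (shut), set as the call begins (- or left out, the last holds). The fingers move at their own pace and stop on an object; FORCE is the grip in N (left out, the last holds). Time passes only in rows, so rows that repeat a pose let the fingers close. It gives the time, the measured TCP pose, the force, the opening and the grip force at its end, in the units of the state.
- arm.get_state(): the state, without advancing time (a new reading comes with each control period).
- arm.grab_frame(name): name is "side" or "top" or "wrist"; returns (picture, depth): 480x640x3 uint8, red, green, blue; 480x640 float32, m along the optical axis (not along the pixel's ray), 0 where there is no reading.
- arm.get_calibration(name): a dict with "mtx" (3x3 intrinsics, pixels), "R" (3x3) and "t" (3): a world point X has camera coordinates R X + t; the wrist camera has in their place "mount" (4x4, takes a point from camera to tool coordinates, whose origin is the TCP and whose axes are the flange's). Camera axes: x right, y down, z forward; pixel columns grow to the right and rows downward; lengths in m; the calibration is good to about 2 mm. A picture is of the moment at which its call begins: read the wrist's pose just before it. get_calibration takes no time and is no camera call.
- arm.job_done(): hands the job in; it is judged then, once.
Trained networks look in the newest picture that a camera, given by its name, has taken for a name from the list of things; names that differ only in an ending like _2 or _b are one class to them, and where a whole thing is asked for, a point or a joint stands for the part that bears it (a point fixed in the world has none). Each returns a list of dicts, best first, with "score" (0 to 1); they miss things now and then, are a little off and sometimes report something else, mostly with a low value. They report only what shows in the picture. A call takes as long as a camera call.
- arm.recognise(thing, camera): "extent" ([left, top, width, height] in pixels, round what is visible of it).
- arm.trace(thing, camera): "mask" (480x640 bool, what is visible of it) and "extent" ([left, top, width, height] in pixels, round what is visible of it).
The state is a dict: "t": time; "q": joint angles; "qd": joint speeds; "joint_efforts": joint torques, N m; "eef_pos": TCP position; "ee_rot": TCP orientation; "force": force on the tool from outside, world axes, zero at the start; "moment": the same for the moment, N m; "width": finger opening in m; "gripper_force": force on a finger pad.
Only numpy, scipy, OpenCV 4.12 (cv2) and the standard library are available. Lean on these libraries where they do the work, as an engineer would, in place of code of your own. Each camera call takes 0.05 s, during which the arm holds its last target. There are 200 camera calls.

## Task

The sloping feed rail takes mushroom-shaped rock stubs that hang by their heads, stem down through the slot and rock face up, like the one already in it. Load the two stubs from the rubber mat into the rail the same way up, turning over the one that stands on its face, so that all three run down into a close row against the stop at the low end; then swing the keeper arm over the row until it is fully home. Leave the other things on the bench where they are.

Things in the scene. Friction and masses are not known exactly. Their poses are not given: they have to be found in the camera images.
- stub_a_head (a point): Stub A, lying on its side on the mat at the start, on the rim of its head and the end of its stem: disc's middle 20 mm over the mat, stem end low, axis 20 degrees off level; it can roll. Mushroom shape: aluminium disc 40 mm across, 8 mm thick, with a slice of dark rock (36 mm across, 6 mm thick) on its face and a steel stem 12 mm across, 38 mm long behind. 60 to 110 g. Point: middle of the disc.
- stub_b_head (a point): Stub B, the same kind as A, standing on its rock face on the mat at the start, stem straight up: disc's middle 10 mm over the mat, stem end 52 mm over it. Point: middle of the metal disc. Axes (all stubs): z is the stub's axis, from the stem to the rock face: rock face 10 mm along +z, underside of the disc 4 mm along -z, end of the stem 42 mm along -z.
- stub_in_head (a point): The third stub, same kind, point and axes; it hangs in the rail at the stop, the right way up. A seated stub has its z along the rail's z and the middle of its disc 4 mm over the bars; in a close row the discs' middles lie at rail x = 20, 60 and 100 mm. Stubs slide down the bars by themselves.
- rail: Feed rail on a fixed stand: two polished steel bars, 8 mm wide, 10 mm deep, 16 mm apart (32 mm over both, so a head overhangs 4 mm on each side), sloping 28.6 degrees. Origin: top of the bars, midway between them, at the stop, 66 mm over the bench. x uphill along the bars, y across, z square to their tops. The slot is open to x = 200 mm (162 mm over the bench), where a tie block closes it.
- keeper (a joint): Angle of the keeper arm about its pivot, rad: 0 = fully home over the row (a hard stop); grows to 1.5 as it swings open to the rail's +y side. It stays where it is left; 1 N at the knob moves it.
- keeper_knob (a point): Middle of the black knob (16 mm across, 26 mm high, standing square to the rail's slope) near the end of the keeper arm, 124 mm from the pivot. The arm is a steel strip 134 x 12 x 5 mm that swings in a plane parallel to the bars, its underside 19.5 mm over them (5 mm over seated rock faces), the knob's middle 38.5 mm over them.
- keeper_pivot (a point): Pivot of the keeper, over the stop block (17.5 mm high over the bars, x = -34 to 0 of the rail), at x = -18 mm, y = 0 of the rail and the height of the middle of the arm; its axis is the rail's z.
- bench_mat: Thin black rubber mat, 240 x 280 x 3 mm, fixed to the bench, more than 0.05 m left of the robot's centre line with the stubs more than 0.1 m left of it; the feed rail stands to its right, upper end toward the mat. Origin in the middle of its underside. Wall cabinets hang 0.48 m over the back of the bench from about 0.7 m ahead of the robot: keep a leaning wrist clear of them.
- lens: Folding brass hand lens, 27 x 70 x 10 mm, lying on a corner of the mat; bystander. Origin in the middle of its underside.
- brush: Flat dusting brush, 36 x 175 x 11 mm; bystander. Origin in the middle of its underside.
- tile: Unglazed streak plate, 48 x 64 x 8 mm; bystander. Origin in the middle of its underside.
- hematite: Dark hematite lump, 59 x 75 x 48 mm; bystander.
- breccia: Grey breccia piece, 74 x 92 x 60 mm; bystander.
- jasper: Red jasper piece, 82 x 98 x 65 mm; bystander.
- basalt: Black basalt block, 84 x 96 x 69 mm; bystander.

How it is judged:
By the outcome, as a careful person would: the job done as asked, in the order asked, and still so for the second after the job is handed in, with the robot touching nothing.
It also fails if it takes over 72 s, if anything falls off the work surface, if the arm or the gripper's body presses on something with over 40 N, if the wrist force passes 120 N, or if a joint passes its speed limit or range.

## Working session

There is one attempt and no reset: what is moved stays moved. The work goes in short steps, Python scripts to look and compute and a shell command to move; the robot and the scene stay as the last step left them, time stands still between calls to the robot, and variables do not carry over. Pictures are saved under pics/ and viewed, at most 10 in all, crops included, and the job is handed in when it is done.

```bash
mkdir -p pics
cat > h.py <<'E'
import numpy as np, cv2
from scipy.spatial.transform import Rotation as Ro
from station import arm
def cam(n):
    s=arm.get_state(); im,d=arm.grab_frame(n); c=arm.get_calibration(n); K=np.array(c["mtx"])
    if n=="wrist":
        T=np.eye(4);T[:3,:3]=Ro.from_euler('xyz',s["ee_rot"]).as_matrix();T[:3,3]=s["eef_pos"];T=T@np.array(c["mount"])
    else:
        T=np.eye(4);R=np.array(c["R"]);T[:3,:3]=R.T;T[:3,3]=-R.T@np.array(c["t"])
    v,u=np.mgrid[:480,:640]
    P=np.stack([(u-K[0,2])*d/K[0,0],(v-K[1,2])*d/K[1,1],d],-1)@T[:3,:3].T+T[:3,3]
    P[d<=0]=np.nan
    return im,P,K,T
def proj(X,K,T):
    p=(np.atleast_2d(X)-T[:3,3])@T[:3,:3]; return (p@K.T)[:,:2]/p[:,2:]
def save(im,f): cv2.imwrite("pics/"+f,cv2.cvtColor(np.ascontiguousarray(im),cv2.COLOR_RGB2BGR))
def to_tool(X,s=None):
    "world point -> shift in tool axes, units of 25mm from TCP"
    s=s or arm.get_state();R=Ro.from_euler('xyz',s["ee_rot"]).as_matrix()
    return (np.array(X)-s["eef_pos"])@R/0.025
E
python3 - <<'E'
from h import *
np.set_printoptions(precision=4,suppress=True)
s=arm.get_state();print(s["eef_pos"],s["ee_rot"],s["width"],arm.hold_point_z)
ims=[]
for n in("top","side"):
    im,P,K,T=cam(n);ims.append(im);save(im,n+"0.png");print(n,T[:3,3],T[:3,2])
    for th in("stub_a_head","stub_in_head","rail","keeper","keeper_knob","bench_mat"):
        for r in arm.trace(th,n)[:3]:
            m=r["mask"]; p=P[m]; print(th,round(r["score"],2),r["extent"],np.nanmedian(p,0),np.nanmax(p[:,2]))
E
```

```text
[0.247  0.6277 0.2256] [ 3.1399 -0.0001 -0.3749] 0.08760588809596827 0.0188
top [0.315  0.0634 1.4097] [ 0.1954 -0.0143 -0.9806]
stub_a_head 0.64 [240.3, 265.4, 19.4, 15.7] [0.5068 0.2225 0.0268] 0.051932437384114793
stub_in_head 0.75 [410.1, 248.5, 21.0, 17.3] [ 0.5327 -0.2207  0.0889] 0.10179586385151462
rail 0.71 [354.3, 238.9, 83.6, 66.8] [ 0.5304 -0.1832  0.1053] 0.17256791442673713
keeper 0.85 [423.4, 254.4, 19.9, 49.8] [ 0.4556 -0.2398  0.0919] 0.12566825808792514
keeper 0.39 [209.1, 270.7, 11.0, 13.3] [0.4953 0.3368 0.0194] 0.062224758934043
keeper_knob 0.83 [422.8, 249.4, 16.6, 52.3] [ 0.4599 -0.2398  0.0915] 0.12566825808792514
bench_mat 0.65 [181.9, 227.2, 108.6, 86.6] [0.5228 0.2735 0.0045] 0.043745963893067286
bench_mat 0.38 [195.8, 230.5, 21.9, 16.0] [0.6067 0.3706 0.0145] 0.02337911761079292
side [0.6201 1.8235 1.1419] [-0.0253 -0.8677 -0.4964]
stub_a_head 0.51 [336.4, 290.8, 11.9, 14.0] [0.5074 0.2303 0.0262] 0.048105057340481094
rail 0.5 [270.5, 259.4, 16.8, 19.6] [0.6996 0.0973 0.0334] 0.5259109080917798
rail 0.47 [321.2, 206.1, 37.4, 15.5] [ 0.5334 -0.0568  0.1461] 0.17206254321407366
rail 0.42 [313.4, 354.0, 25.3, 23.3] [0.5678 0.5718 0.0471] 0.06831900813999692
keeper 0.6 [327.1, 201.8, 31.5, 11.2] [ 0.451  -0.2354  0.0902] 0.13055645482922085
keeper_knob 0.72 [300.2, 320.7, 13.5, 12.2] [0.6094 0.3741 0.0124] 0.022153210731877593
bench_mat 0.63 [295.5, 288.5, 84.0, 50.7] [0.5258 0.2887 0.0039] 0.058088592592444366
bench_mat 0.39 [325.3, 204.3, 34.3, 6.0] [ 0.4129 -0.2236  0.1073] 0.13055645482922085
```

Run:
```python
import cv2
t=cv2.imread('pics/top0.png');cv2.imwrite('pics/top0c.png',cv2.resize(t[200:340,160:460],None,fx=2.66,fy=2.66,interpolation=cv2.INTER_CUBIC))
```

```text
(no output)
```

View pics/top0c.png

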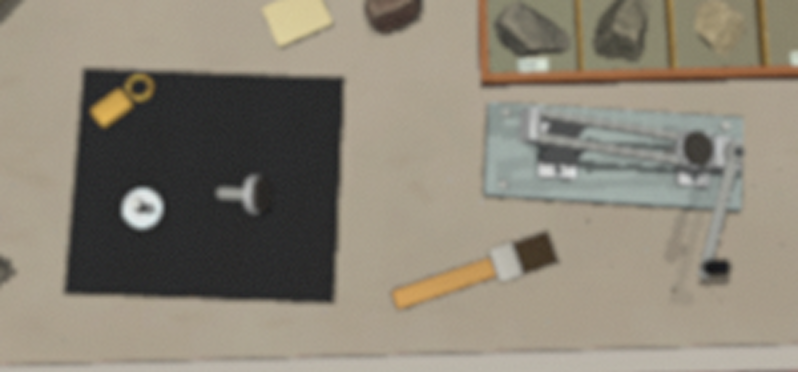

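```bash
python3 -m crank '[[[2,1.5,-0.3,2],[4,3,-0.5,4],[6,4.5,-1,6],[8,6,-1,8],[10,7.2,-1,10],[12,8.7,-1,12],[14,10,-1,13.7],[14.6,10.5,-1,13.7],[14.6,10.5,-1,13.7],[14.6,10.5,-1,13.7]]]' 0
python3 - <<'E'
from h import *
np.set_printoptions(precision=4,suppress=True)
s=arm.get_state();print(s["eef_pos"],s["ee_rot"],s["q"],s["force"])
im,P,K,T=cam("wrist");save(im,"w1.png");print(T)
for th in("stub_a_head",):
    for r in arm.trace(th,"wrist")[:4]:
        m=r["mask"]; p=P[m];p=p[p[:,2]>0.008];c=p.mean(0);w,v=np.linalg.eigh(np.cov((p-c)[:,:2].T));print(round(r["score"],2),r["extent"],c,p.min(0),p.max(0),v[:,1],np.sqrt(w))
# rail from top
im,P,K,T=cam("top")
q=P[(P[...,0]>.45)&(P[...,0]<.62)&(P[...,1]>-.26)&(P[...,1]<-.0)&(P[...,2]>.05)]
print(len(q));np.save("rail.npy",q)
E
```

```text
t: 1.95
eef_pos: [0.4904, 0.2509, 0.2516]
ee_rot: [-3.142, 0.0, -1.569]
force: [-0.3, -0.8, 0.2]
width: 0.0873
gripper_force: 0.0
[0.4904 0.2509 0.2516] [-3.1415  0.0003 -1.5692] [ 0.8285  0.1385 -0.2253 -0.0002 -1.2067 -0.8268] [-0.2502 -0.7885  0.2328]
[[-1.     -0.0021 -0.0004  0.4894]
 [-0.0021  0.9641  0.2656  0.1791]
 [-0.0001  0.2656 -0.9641  0.4081]
 [ 0.      0.      0.      1.    ]]
0.82 [288.5, 151.4, 44.8, 60.8] [0.5049 0.2265 0.0279] [0.4849 0.2076 0.0085] [0.5247 0.2638 0.0428] [0.109 0.994] [0.009  0.0141]
1053
```

View pics/w1.png

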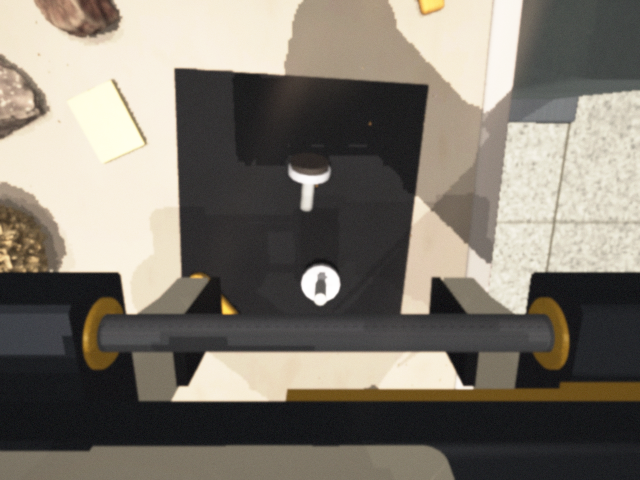

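Run:
```python
from h import *
np.set_printoptions(precision=4,suppress=True)
im,P,K,T=cam("wrist")
m=(P[...,2]>.009)&(P[...,2]<.08)&(P[...,0]>.45)&(P[...,0]<.54)&(P[...,1]>.19)&(P[...,1]<.38)
p=P[m];A=p[p[:,1]<.285];B=p[p[:,1]>.285]
print(len(A),len(B),A.min(0),A.max(0),B.min(0),B.max(0))
for y in np.arange(.2,.275,.005):
    a=A[(A[:,1]>=y)&(A[:,1]<y+.005)]
    if len(a):print("A y%.3f"%y,len(a),a[:,0].min(),a[:,0].max(),a[:,2].max())
for z in np.arange(.009,.07,.005):
    a=B[(B[:,2]>=z)&(B[:,2]<z+.005)]
    if len(a):print("B z%.3f"%z,len(a),a.min(0)[:2],a.max(0)[:2])
q=np.load("rail.npy")
for y in np.arange(-.26,0,.01):
    a=q[(q[:,1]>=y)&(q[:,1]<y+.01)&(q[:,0]>.5)&(q[:,0]<.57)]
    if len(a):print("R %.2f"%y,len(a),a[:,0].min(),a[:,0].max(),np.median(a[:,0]),np.median(a[:,2]),a[:,2].max())
```

```text
1405 1148 [0.4847 0.2078 0.009 ] [0.5243 0.2637 0.0435] [0.4746 0.3209 0.0091] [0.5141 0.3597 0.0549]
A y0.205 65 0.4933571508533303 0.5188418011556866 0.021428298983091176
A y0.210 242 0.4866697848177668 0.5212988556260363 0.03218719228621347
A y0.215 256 0.4856652260070422 0.5243313579607813 0.04347236449606817
A y0.220 235 0.48473148529913207 0.5243083482764251 0.04181520917011722
A y0.225 213 0.4856602155784317 0.5230691569804842 0.042250067896807075
A y0.230 80 0.4875668624682709 0.5160936640107702 0.04056093710048431
A y0.235 52 0.5009125908380815 0.5116802660826871 0.023981960221190868
A y0.240 59 0.501005066661322 0.5117604818514819 0.022017754379413668
A y0.245 59 0.5011336383430847 0.5130525521953333 0.020407273773314638
A y0.250 56 0.5021614910590723 0.51308595565341 0.018999250235574305
A y0.255 51 0.5022592404487944 0.5131430625866641 0.017190214860338227
A y0.260 37 0.503310986107455 0.5133512924943474 0.013852830347184764
B z0.009 85 [0.4746 0.3209] [0.5121 0.3544]
B z0.014 801 [0.4746 0.3212] [0.5141 0.3597]
B z0.019 20 [0.4892 0.3344] [0.4994 0.3385]
B z0.024 19 [0.4
[... 1955 characters left out ...]
359936248078139 0.11926660475494844 0.14472936460200936
R -0.10 74 0.5274785901643914 0.5608510960530053 0.5348456888223196 0.1241425903305775 0.15278491484356005
R -0.09 66 0.5286767029437046 0.5619411638150175 0.5449648912626585 0.12874190995639723 0.15573700663724765
R -0.08 62 0.5295955201924775 0.5613137607889372 0.5373043441680598 0.14224633890259497 0.16106497045045853
R -0.07 40 0.5308954045217582 0.5633971781837689 0.538353250347337 0.15929039348110263 0.16807577348564395
R -0.06 59 0.5317474402411274 0.5641599734466207 0.5475209596554095 0.16555311097526215 0.17057370890416435
R -0.05 38 0.5330084597980217 0.5628710579395602 0.5453501594732144 0.15422702697874657 0.1648640015850653
```

```bash
python3 -m crank '[[[1.18,-0.57,2,1],[1.18,-0.57,4,1],[1.18,-0.57,6,1],[1.18,-0.57,8,1],[1.18,-0.57,9,1],[1.18,-0.57,9.6,1],[1.18,-0.57,9.8,1],[1.18,-0.57,9.8,1],[1.18,-0.57,9.8,1]]]' 0 5
python3 -m crank '[[[0,0,0,0],[0,0,0,0],[0,0,0,0],[0,0,0,0],[0,0,0,0],[0,0,0,0],[0,0,0,0],[0,0,0,0]]]' 1 5
python3 -m crank '[[[0,0,-0.3,0],[0,0,-0.8,0],[0,0,-1.3,0],[0,0,-1.8,0],[0,0,-2.4,0],[0,0,-2.4,0],[0,0,-2.4,0]]]'
python3 - <<'E'
from h import *
im,P,K,T=cam("wrist");save(im,"w2.png");np.save("P.npy",P)
im,P,K,T=cam("side");c=proj([[.5,.22,.08]],K,T)[0].astype(int);print(c)
save(cv2.resize(im[c[1]-45:c[1]+45,c[0]-60:c[0]+60],None,fx=5,fy=5,interpolation=cv2.INTER_CUBIC),"s2.png")
E
```

```text
t: 3.28
eef_pos: [0.5056, 0.2213, 0.0077]
ee_rot: [-3.14, 0.001, -1.657]
force: [0.9, 0.0, 1.7]
width: 0.0878
gripper_force: 0.0
t: 4.28
eef_pos: [0.5049, 0.2207, 0.0065]
ee_rot: [3.142, -0.0, -1.658]
force: [-0.5, -0.3, -0.4]
width: 0.0395
gripper_force: 5.0
t: 5.15
eef_pos: [0.5047, 0.2206, 0.0665]
ee_rot: [3.141, 0.0, -1.658]
force: [-0.3, -0.1, -0.6]
width: 0.0392
gripper_force: 5.0
[341 279]
```

View pics/w2.png

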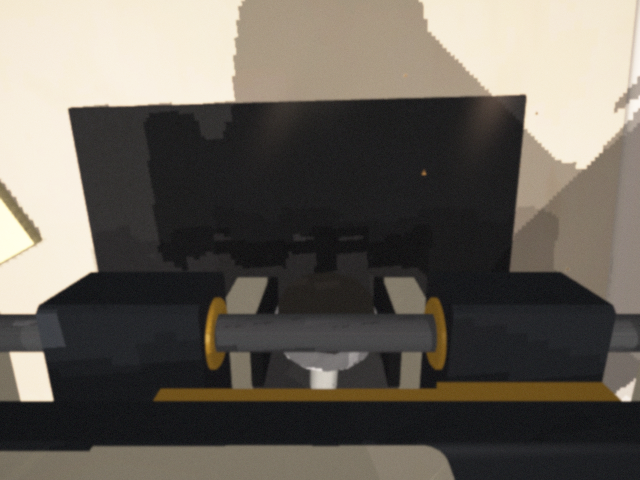

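View pics/s2.png

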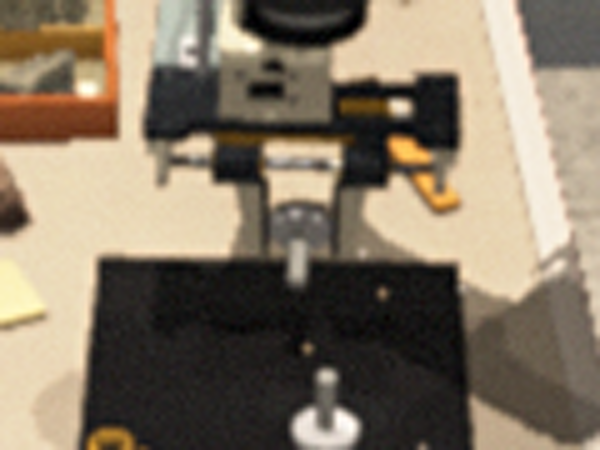

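```bash
python3 -m crank '[[[0,0,1,0],[0,0,1.9,0],[0,0,2.35,0],[0,0,2.42,0],[-0.13,0,2.25,0],[-0.26,0,2.08,0],[-0.42,0,1.93,0],[-0.6,0,1.8,0],[-0.8,0,1.7,0],[-0.94,0,1.64,0],[-0.94,0,1.64,0]]]' - 4
python3 -m crank '[[[0,0,-0.5,0],[0,0,-1.5,0],[0,0,-3,0],[0,0,-4,0],[0,0,-4,0]]]' - 7
python3 - <<'E'
from h import *
im,P,K,T=cam("wrist");save(im,"w3.png")
ims=[im]
im,P,K,T=cam("side");s=arm.get_state();c=proj([np.array(s["eef_pos"])],K,T)[0].astype(int)
m=(abs(P[...,0]-s["eef_pos"][0])<.03)&(abs(P[...,1]-s["eef_pos"][1])<.06)&(P[...,2]<s["eef_pos"][2]+.04)&(P[...,2]>.06);p=P[m]
for z in np.arange(.06,.2,.006):
    a=p[(p[:,2]>=z)&(p[:,2]<z+.006)]
    if len(a):print("%.3f"%z,len(a),a[:,0].min(),a[:,0].max(),a[:,1].min(),a[:,1].max())
print(s["eef_pos"],s["width"])
b=cv2.resize(im[c[1]-24:c[1]+24,c[0]-25:c[0]+25],(500,480),interpolation=cv2.INTER_CUBIC)
save(np.hstack([cv2.resize(ims[0][240:480,200:450],(300,480)),b]),"s3.png")
E
```

```text
t: 6.62
eef_pos: [0.507, 0.2444, 0.0256]
ee_rot: [-3.142, 0.0, -1.657]
force: [1.0, 0.1, -0.8]
width: 0.0398
gripper_force: 4.0
t: 7.25
eef_pos: [0.5081, 0.2449, 0.1285]
ee_rot: [-3.138, 0.003, -1.657]
force: [-0.7, 0.1, -1.3]
width: 0.0396
gripper_force: 7.0
0.126 16 0.4781050118272616 0.5301721365633822 0.2337167238107014 0.2865394051744683
0.132 34 0.4790603123349023 0.5363312012161531 0.2399846340209164 0.2906575348233429
0.138 37 0.478807468020031 0.5367217203640791 0.2416336374396435 0.29245581722187874
0.144 36 0.4790840874114249 0.5333043345376078 0.23867811719175713 0.271199344924989
0.150 30 0.4791137037595148 0.5334909082713889 0.2440812105848067 0.2663525647336422
0.156 34 0.47970017436971146 0.536571964670313 0.2360948833304406 0.26038022912520065
0.162 18 0.47969074464405614 0.5306956665146976 0.24256848254918295 0.2598933420422991
[0.50675255 0.24393532 0.12586965] 0.039782148923250424
```

View pics/s3.png

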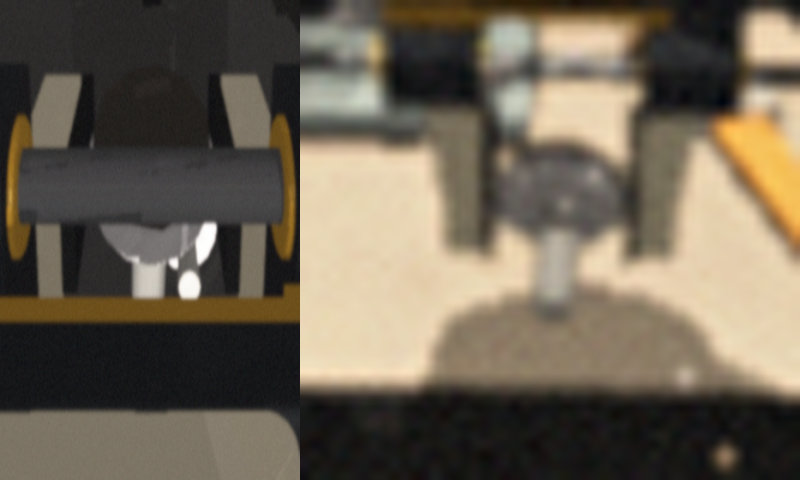

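```bash
python3 -m crank '[[[0.5,0,-1.5,0],[2,-0.3,-3,0],[4,-0.8,-4.5,0],[6,-1.2,-6,0],[8,-1.6,-7,0],[10,-2,-7,0],[12,-2.4,-7,0],[13.2,-2.6,-7,0],[13.6,-2.7,-7,0],[13.6,-2.7,-7,0],[13.6,-2.7,-7,0]]]' - 7
python3 - <<'E'
from h import *
np.set_printoptions(precision=4,suppress=True)
s=arm.get_state();print(s["eef_pos"],s["ee_rot"],s["width"])
im,P,K,T=cam("wrist");save(im,"w4.png");np.save("P4.npy",P)
m=(P[...,0]>.49)&(P[...,0]<.6)&(P[...,2]>.06)&(P[...,2]<.2)&(P[...,1]<0);q=P[m]
for y in np.arange(-.29,-.02,.01):
    a=q[(q[:,1]>=y)&(q[:,1]<y+.01)]
    if len(a)>5:print("R %.2f"%y,len(a),a[:,0].min(),a[:,0].max(),np.percentile(a[:,2],[10,50,90,100]),a[:,1].mean())
for r in arm.trace("stub_in_head","wrist")[:3]:print(r["score"],r["extent"],np.nanmedian(P[r["mask"]],0))
for r in arm.trace("keeper_knob","wrist")[:3]:print(r["score"],r["extent"],np.nanmedian(P[r["mask"]],0))
E
```

```text
t: 8.72
eef_pos: [0.5447, -0.0996, 0.3002]
ee_rot: [3.141, 0.0, -1.657]
force: [0.7, 0.7, -0.3]
width: 0.0401
gripper_force: 7.0
[ 0.5447 -0.0996  0.3002] [ 3.141   0.0001 -1.6569] 0.04007457665544733
R -0.28 52 0.511664612830486 0.5430456309247286 [0.0626 0.0639 0.066  0.076 ] -0.2717905229920175
R -0.27 419 0.5045601636499749 0.5436920692166494 [0.0673 0.0792 0.0844 0.0878] -0.26418652545284194
R -0.26 798 0.4902216931832161 0.5445068548374805 [0.0743 0.0803 0.083  0.0857] -0.2546480597467167
R -0.25 636 0.49004528120879515 0.5453321299693497 [0.0744 0.0776 0.0835 0.0861] -0.24541816731594585
R -0.24 398 0.5141898345076117 0.54692710946565 [0.0724 0.0813 0.0834 0.0857] -0.23481315641209996
R -0.23 522 0.5118112007237167 0.5507175653841695 [0.0835 0.0864 0.0888 0.0909] -0.224840728179425
R -0.22 552 0.51184976219304 0.5509880490519947 [0.0846 0.0907 0.0934 0.0953] -0.21501316564795278
R -0.21 434 0.5151470927213082 0.5490849895832356 [0.082  0.0866 0.0915 0.0957] -0.20555276727418276
R -0.20 224 0.5177672366170384 0.5498311672224558 [0.0844 0.0868 0.0892 0.0913] -0.19494156844914798
[... 823 characters left out ...]
249550224834 0.5596763715787354 [0.0976 0.1353 0.1384 0.1406] -0.10499036164303908
R -0.10 325 0.5236142020138896 0.5580754529488325 [0.1226 0.1412 0.144  0.1456] -0.09510594529994369
R -0.09 329 0.5270394591536697 0.5588080862892861 [0.1246 0.1467 0.1496 0.1519] -0.08502403619399292
R -0.08 328 0.5280536780739471 0.5626603361925048 [0.1317 0.1522 0.1551 0.1574] -0.0749640181173945
R -0.07 366 0.5260220351172423 0.5630224219864954 [0.1422 0.1577 0.1604 0.1628] -0.06493174010158664
R -0.06 114 0.5294489496228088 0.5604211452758712 [0.159  0.1612 0.1622 0.1635] -0.05840611491122338
0.68 [304.8, 37.8, 45.1, 57.7] [ 0.5321 -0.219   0.0863]
0.59 [316.6, 1.4, 180.2, 54.0] [ 0.4588 -0.2386  0.0875]
```

View pics/w4.png

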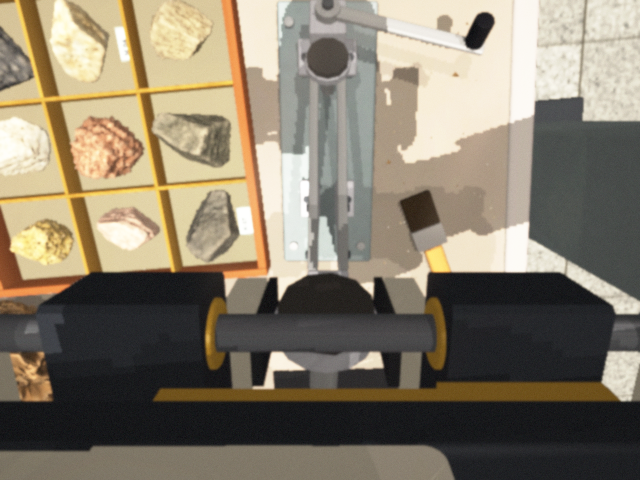

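```bash
python3 -m crank '[[[1.5,0.12,1,0],[1.89,0.12,3,0],[1.89,0.12,5,0],[1.89,0.12,6.3,0],[1.89,0.12,6.8,0],[1.89,0.12,7.0,0],[1.89,0.12,7.0,0],[1.89,0.12,7.0,0]]]' - 7
python3 - <<'E'
from h import *
np.set_printoptions(precision=4,suppress=True)
s=arm.get_state();print(s["eef_pos"],s["force"])
im,P,K,T=cam("top");save(im,"t5.png");im2,_,_,_=cam("wrist");save(im2,"w5.png")
c=proj([[.5376,-.1463,.12]],K,T)[0].astype(int);print(c)
save(np.hstack([cv2.resize(im[c[1]-20:c[1]+20,c[0]-25:c[0]+25],(375,300)),cv2.resize(im2,(400,300))]),"c5.png")
E
```

```text
t: 9.88
eef_pos: [0.5385, -0.1472, 0.1269]
ee_rot: [-3.139, 0.0, -1.657]
force: [-1.1, -0.1, -1.3]
width: 0.0394
gripper_force: 7.0
[ 0.5385 -0.1472  0.1269] [-1.0652 -0.1254 -1.2981]
[394 252]
```

View pics/c5.png

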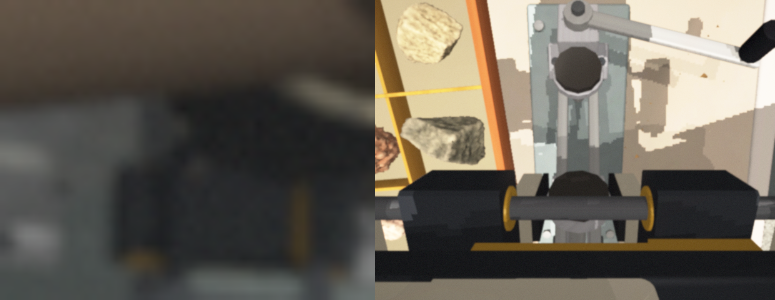

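```bash
python3 -m crank '[[[0,0,0.25,0],[0,0,0.4,0],[0,0,0.5,0],[0,0,0.6,0],[0,0,0.6,0]]]' - 3
python3 -m crank '[[[0,0,0.1,0],[0,0,0.2,0],[0,0,0.25,0],[0,0,0.25,0]]]' - 3
```

```text
t: 10.6
eef_pos: [0.5375, -0.1472, 0.1103]
ee_rot: [3.141, -0.0, -1.658]
force: [0.6, -0.0, -0.9]
width: 0.04
gripper_force: 3.0
t: 11.1
eef_pos: [0.5376, -0.1473, 0.1042]
ee_rot: [3.141, -0.0, -1.658]
force: [-0.6, 0.0, -1.2]
width: 0.0398
gripper_force: 3.0
```

```bash
python3 -m crank '[[[0,0,0,0],[0,0,0,0],[0,0,0,0],[0,0,0,0]]]' 0
python3 -m crank '[[[0,0,-1,0],[0,0,-3,0],[-1,0,-5,0],[-1.9,0,-6,0],[-1.9,0,-6,0],[-1.9,0,-6,0]]]' 0
python3 - <<'E'
from h import *
np.set_printoptions(precision=4,suppress=True)
im,P,K,T=cam("wrist");save(im,"w6.png")
for r in arm.trace("stub_in_head","wrist")[:4]:print(r["score"],r["extent"],np.nanmedian(P[r["mask"]],0))
E
```

```text
t: 11.6
eef_pos: [0.5377, -0.1472, 0.1044]
ee_rot: [-3.141, 0.0, -1.658]
force: [0.6, 0.1, 1.1]
width: 0.0743
gripper_force: 0.0
t: 12.35
eef_pos: [0.5413, -0.0999, 0.2537]
ee_rot: [3.141, 0.0, -1.657]
force: [-0.6, -0.3, -1.0]
width: 0.0877
gripper_force: 0.0
0.6 [299.4, 23.3, 49.6, 55.1] [ 0.5311 -0.2213  0.0868]
```

View pics/w6.png

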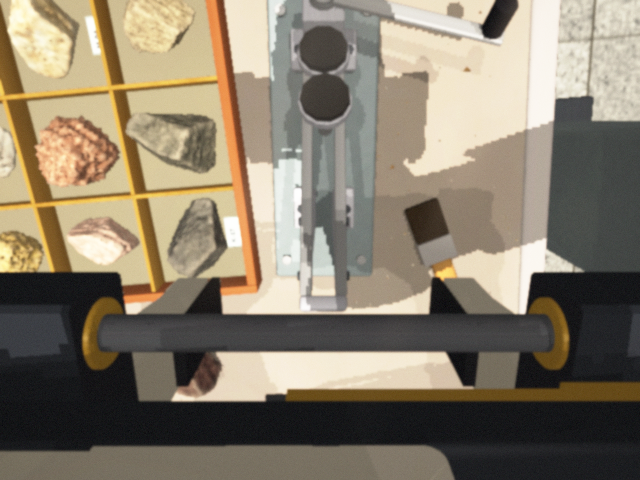

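```bash
python3 -m crank '[[[-2,0.4,0,0],[-4,0.8,0.5,0],[-6,1.2,1,0],[-8,1.6,1.5,0],[-10,2,2,0],[-12,2.4,3,0],[-14,2.8,4,0],[-15.6,3.3,5,0],[-16.2,3.38,6,0],[-16.2,3.38,7.5,0],[-16.2,3.38,8.35,0],[-16.2,3.38,8.35,0]]]' 1 10
python3 -m crank '[[[-0.2,0,0,0],[-0.4,0,0,0],[-0.5,0,0,0],[-0.6,0,0,0],[-0.7,0,0,0],[-0.8,0,0,0],[-0.9,0,0,0],[-1.0,0,0,0],[-1.1,0,0,0],[-1.2,0,0,0],[-1.2,0,0,0]]]'
python3 - <<'E'
from h import *
np.set_printoptions(precision=4,suppress=True)
for n in("side","top"):
    im,P,K,T=cam(n);save(im,"%s7.png"%n)
    m=(P[...,2]>.009)&(P[...,2]<.06)&(P[...,0]>.44)&(P[...,0]<.55)&(P[...,1]>.28)&(P[...,1]<.42);p=P[m]
    if len(p):print(n,len(p),p.min(0),p.max(0),p.mean(0))
E
```

```text
t: 13.95
eef_pos: [0.4917, 0.309, 0.043]
ee_rot: [3.138, -0.004, -1.658]
force: [0.0, 0.2, 0.1]
width: 0.0006
gripper_force: 0.0
t: 15.32
eef_pos: [0.4953, 0.341, 0.0455]
ee_rot: [3.142, 0.0, -1.657]
force: [0.3, -1.2, -0.2]
width: 0.0008
gripper_force: 0.2
side 199 [0.4405 0.2808 0.009 ] [0.5478 0.4123 0.0599] [0.495  0.3516 0.0281]
top 55 [0.4405 0.2813 0.009 ] [0.5462 0.4157 0.0196] [0.4824 0.3222 0.0105]
```

```bash
python3 -m crank '[[[-0.1,0,0,0],[-0.2,0,0,0],[-0.3,0,0,0],[-0.4,0,0,0],[-0.5,0,0,0],[-0.6,0,0,0],[-0.7,0,0,0],[-0.8,0,0,0],[-0.9,0,0,0],[-1.0,0,0,0],[-1,0,0,0],[-1,0,0,0]]]'
python3 - <<'E'
from h import *
np.set_printoptions(precision=4,suppress=True)
im,P,K,T=cam("side");save(im,"side8.png")
m=(P[...,2]>.007)&(P[...,2]<.07)&(P[...,0]>.45)&(P[...,0]<.55)&(P[...,1]>.28)&(P[...,1]<.46);p=P[m]
for y in np.arange(.28,.46,.01):
    a=p[(p[:,1]>=y)&(p[:,1]<y+.01)]
    if len(a):print("%.2f"%y,len(a),a[:,0].min(),a[:,0].max(),a[:,2].min(),a[:,2].max())
E
```

```text
t: 16.92
eef_pos: [0.4975, 0.3656, 0.0455]
ee_rot: [3.142, -0.0, -1.658]
force: [-0.2, -0.1, 1.0]
width: 0.0005
gripper_force: 0.0
0.28 10 0.4524811603256962 0.5489442737974168 0.007004207829529152 0.010266353435731235
0.29 6 0.4596250344945763 0.5433321656001308 0.007127788603858098 0.008705820885835713
0.30 5 0.4573565169631764 0.5469490521446398 0.007181200663290532 0.009834208241513931
0.31 6 0.47046804651255647 0.5258882684195868 0.007300944827086209 0.010208788477719333
0.32 11 0.4500425901490105 0.5477412574170497 0.007344332019013411 0.008821359823338648
0.33 7 0.4509046661165387 0.5208980586672181 0.007185760875077607 0.008947516114298448
0.34 8 0.45767658546978673 0.5456568047543205 0.007068120558015201 0.012319234031456183
0.35 3 0.46769990604808165 0.5339835357315897 0.007556648457747617 0.010147700725238629
0.36 9 0.47442931387519893 0.5492717357948992 0.008018512055821603 0.06580319642356325
0.37 93 0.4724625659275984 0.5377593195724846 0.007111146792458944 0.0699331425710008
0.38 78 0.45239308303459747 0.544404567037569 0.007071591503361896 0.06572035842681956
0.39 27 0.4651087019957195 0.5386322932467249 0.007002144188380965 0.04136769677847041
0.40 20 0.457292645355267 0.542345626161358 0.00717427581671215 0.02587396062873215
0.41 23 0.45218921066166806 0.533876562266685 0.007336744176221099 0.02132306884119184
0.42 10 0.4528174179490939 0.5196726660196919 0.007302431636781126 0.01680057147575309
0.44 1 0.49814934797351695 0.49814934797351695 0.007737951161729928 0.007737951161729928
0.45 4 0.4529700394659849 0.5386335591365241 0.0070528639260709625 0.00841839641094655
```

```bash
python3 -m crank '[[[0.1,0,-1,0],[0,0,-3,0],[-0.7,0,-5.5,0],[-1.4,0,-7.5,0],[-1.6,0,-8,0],[-1.6,0,-8,0],[-1.6,0,-8,0]]]' 0 5
cat > loc.py <<'E'
from h import *
np.set_printoptions(precision=4,suppress=True)
im,P,K,T=cam("wrist")
for r in arm.trace("stub_b_head","wrist")[:3]:
    p=P[r["mask"]];p=p[p[:,2]>.009];print(round(r["score"],2),r["extent"],p.mean(0),p.min(0),p.max(0))
m=(P[...,2]>.010)&(P[...,2]<.08)&(P[...,0]>.43)&(P[...,0]<.56)&(P[...,1]>.28)&(P[...,1]<.46)
n,l,st,_=cv2.connectedComponentsWithStats(m.astype(np.uint8));i=1+st[1:,4].argmax();p=P[l==i]
print(len(p),p.min(0),p.max(0))
c=p[:,:2].mean(0);w,v=np.linalg.eigh(np.cov((p[:,:2]-c).T));a=v[:,1];a=a*np.sign(a[1]);print("axis",a,np.degrees(np.arctan2(a[0],a[1])))
b=np.array([-a[1],a[0]]);q=np.c_[(p[:,:2]-c)@a,(p[:,:2]-c)@b,p[:,2]];print("c",c)
for u in np.arange(-.04,.05,.004):
    k=q[(q[:,0]>=u)&(q[:,0]<u+.004)]
    if len(k)>3:print("%.3f"%u,len(k),k[:,1].min(),k[:,1].max(),k[:,2].max())
E
python3 loc.py
```

```text
t: 17.85
eef_pos: [0.5002, 0.4046, 0.2436]
ee_rot: [3.14, -0.002, -1.658]
force: [-0.3, 0.2, -1.2]
width: 0.065
gripper_force: 0.0
0.97 [303.5, 156.4, 41.1, 62.5] [0.498  0.3826 0.0283] [0.4785 0.3639 0.0091] [0.5174 0.42   0.0423]
1446 [0.478  0.3633 0.0101] [0.5174 0.42   0.0423]
axis [0.0788 0.9969] 4.51851134520172
c [0.4979 0.3824]
-0.020 81 -0.014097406540448115 0.01393686711276645 0.01720876195202342
-0.016 192 -0.01756410459889568 0.017486495530047972 0.030101219432710435
-0.012 224 -0.018794122546789024 0.01861137671350047 0.03861875399140485
-0.008 200 -0.019653275113122714 0.019363948874454594 0.04230536437594118
-0.004 196 -0.01970843095672766 0.019172708370451208 0.04167478666101754
-0.000 167 -0.018604457531885277 0.019205433436946546 0.041450096122950364
0.004 67 -0.01378636115191368 0.015307878830928122 0.04059051314589335
0.008 37 -0.006029612371190004 0.005390920718495426 0.023070966778573065
0.012 44 -0.006058672537237048 0.00539144497398249 0.022589246407561603
0.016 49 -0.005154926075099247 0.005397748814484376 0.021631820951455827
0.020 45 -0.005229950461773418 0.005381883110375475 0.019466631587818806
0.024 47 -0.0052826235750603 0.005395926120012011 0.018656802025543595
0.028 46 -0.005347416409682682 0.005394704963084967 0.016488089539279216
0.032 38 -0.005424110782941723 0.0043838667497970146 0.014946175713057064
0.036 13 -0.0034672472821053748 0.004376523875155923 0.012934807354742117
```

```bash
python3 -c "
from h import *
s=arm.get_state();print(s['eef_pos'],to_tool([.4975,.3775,.0065]))"
```

```text
[0.50046263 0.40460275 0.24374952] [1.06690863e+00 7.79182224e-03 9.49266646e+00]
```

```bash
python3 -m crank '[[[0.7,0,2,0],[1.07,0,4,0],[1.07,0,6,0],[1.07,0,8,0],[1.07,0,9,0],[1.07,0,9.4,0],[1.07,0,9.5,0],[1.07,0,9.5,0],[1.07,0,9.5,0]]]' 0 7
python3 -m crank '[[[0,0,0,0],[0,0,0,0],[0,0,0,0],[0,0,0,0],[0,0,0,0],[0,0,0,0],[0,0,0,0],[0,0,0,0]]]' 1 7
python3 -m crank '[[[0,0,-1,0],[0,0,-3,0],[0,0,-5,0],[0,0,-7,0],[0,0,-9,0],[0,0,-10,0],[0,0,-10,0]]]'
python3 -c "
from h import *
s=arm.get_state();print(s['eef_pos'],s['width'],to_tool([.5376,-.1463+.0075,.25]))"
```

```text
t: 19.08
eef_pos: [0.4991, 0.3795, 0.0093]
ee_rot: [-3.14, 0.002, -1.658]
force: [0.9, -0.3, 0.8]
width: 0.0879
gripper_force: 0.0
t: 20.08
eef_pos: [0.4986, 0.3788, 0.008]
ee_rot: [3.141, -0.0, -1.658]
force: [-1.0, 1.2, 0.4]
width: 0.0392
gripper_force: 7.0
t: 20.95
eef_pos: [0.4993, 0.3795, 0.2606]
ee_rot: [-3.139, 0.004, -1.658]
force: [-0.3, 0.4, -1.2]
width: 0.0391
gripper_force: 7.0
[0.49927371 0.37952783 0.2605749 ] 0.0390580184746834 [20.52373857 -3.32267786  0.35653895]
```

```bash
python3 -m crank '[[[2,-0.3,0,0],[4.4,-0.7,0,0],[6.8,-1.1,0,0],[9.2,-1.5,0,0],[11.6,-1.9,0,0],[14,-2.3,0,0],[16.4,-2.7,0,0],[18.6,-3,0,0],[20,-3.3,0,0],[20.5,-3.32,0.3,0],[20.5,-3.32,0.3,0],[20.5,-3.32,0.3,0]]]' - 7
python3 -c "
from h import *
s=arm.get_state();print(s['eef_pos'],s['width'],to_tool([.5382,-.1380,.132]))"
```

```text
t: 22.45
eef_pos: [0.5367, -0.1381, 0.2501]
ee_rot: [3.141, 0.0, -1.657]
force: [0.5, -0.6, -0.1]
width: 0.0397
gripper_force: 7.0
[ 0.53668409 -0.13811728  0.25008067] 0.039693804302073095 [-0.00968471 -0.06379546  4.72317775]
```

```bash
python3 -m crank '[[[0,-0.06,2,0],[0,-0.06,3.5,0],[0,-0.06,4.4,0],[0,-0.06,4.7,0],[0,-0.06,4.7,0],[0,-0.06,4.7,0]]]' - 7
python3 - <<'E'
from h import *
np.set_printoptions(precision=4,suppress=True)
im,P,K,T=cam("wrist")
for r in arm.trace("stub_in_head","wrist")[:4]:print(r["score"],r["extent"],np.nanmedian(P[r["mask"]],0))
# held head: x-extent of near points vs rail x-extent just downhill
for y in(-.19,-.18,-.17):
    m=(P[...,2]>.08)&(P[...,2]<.125)&(abs(P[...,1]-y)<.005)&(abs(P[...,0]-.536)<.03);v,u=np.where(m);print(y,u.min(),u.max(),P[m][:,0].min(),P[m][:,0].max())
print(arm.get_state()["eef_pos"],arm.get_state()["force"])
E
python3 -m crank '[[[0,0,0.25,0],[0,0,0.4,0],[0,0,0.55,0],[0,0,0.7,0],[0,0,0.8,0],[0,0,0.88,0],[0,0,0.88,0]]]' - 3
```

```text
t: 23.2
eef_pos: [0.5391, -0.1387, 0.1343]
ee_rot: [-3.14, 0.0, -1.657]
force: [0.6, 0.3, -1.5]
width: 0.04
gripper_force: 7.0
0.96 [286.7, 56.3, 78.2, 81.4] [ 0.5313 -0.2215  0.0869]
-0.19 285 369 0.5133900121582802 0.552944883526474
-0.18 287 369 0.5136580932904178 0.5521454825065866
-0.17 292 363 0.5171429703181836 0.5517008371766216
[ 0.5389 -0.1389  0.1341] [ 0.0503 -0.62   -0.7654]
t: 24.18
eef_pos: [0.5383, -0.139, 0.1109]
ee_rot: [3.141, -0.0, -1.658]
force: [-0.2, -0.6, -1.2]
width: 0.0395
gripper_force: 3.0
```

```bash
python3 -m crank '[[[0,0,0,0],[0,0,0,0],[0,0,0,0],[0,0,0,0]]]' 0
python3 -m crank '[[[0,0,-1,0],[0,0,-3,0],[-1,0,-5,0],[-1.6,0,-5.6,0],[-1.6,0,-5.6,0],[-1.6,0,-5.6,0]]]' 0
python3 - <<'E'
from h import *
np.set_printoptions(precision=4,suppress=True)
im,P,K,T=cam("wrist");save(im,"w9.png");np.save("P9.npy",P)
for th in("stub_in_head","keeper_knob","keeper"):
  for r in arm.trace(th,"wrist")[:4]:print(th,r["score"],r["extent"],np.nanmedian(P[r["mask"]],0))
E
```

```text
t: 24.68
eef_pos: [0.5384, -0.139, 0.1111]
ee_rot: [-3.141, 0.0, -1.658]
force: [-0.7, -0.4, -0.9]
width: 0.0743
gripper_force: 0.0
t: 25.42
eef_pos: [0.541, -0.0992, 0.2496]
ee_rot: [3.139, -0.0, -1.657]
force: [-0.1, -0.3, 0.9]
width: 0.0878
gripper_force: 0.0
stub_in_head 0.82 [298.8, 24.9, 49.7, 51.9] [ 0.5314 -0.221   0.0868]
stub_in_head 0.54 [312.7, 0.1, 208.6, 46.6] [ 0.4427 -0.2335  0.0898]
keeper_knob 0.93 [311.7, 1.1, 210.2, 45.3] [ 0.443  -0.2334  0.0899]
keeper 0.79 [310.8, 1.2, 209.1, 44.5] [ 0.4435 -0.2335  0.0899]
```

View pics/w9.png

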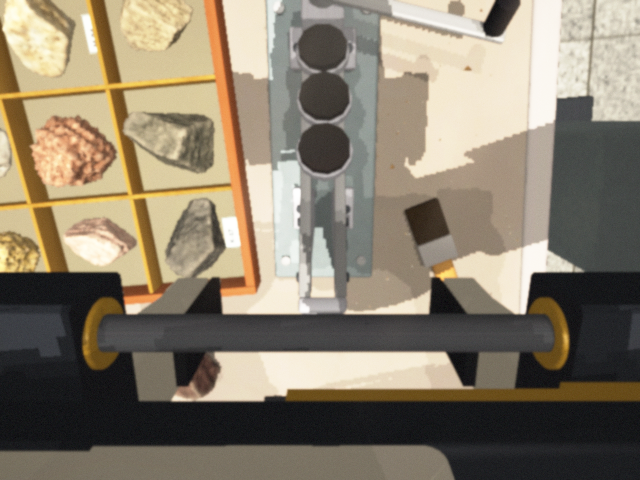

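```bash
cat > kp.py <<'E'
from h import *
np.set_printoptions(precision=3,suppress=True)
b=np.radians(28.6);d=np.array([.085,.9964])
ex=np.r_[d*np.cos(b),np.sin(b)];ez=np.r_[-d*np.sin(b),np.cos(b)];ey=np.cross(ez,ex);O=np.array([.5302,-.233,.066])
def W(x,y,z): return O+(x*ex+y*ey+z*ez)/1000
def knob(th,z=33): return W(-18+124*np.cos(th),124*np.sin(th),z)
E
python3 - <<'E'
from kp import *
for n,P in(("w",np.load("P9.npy")),("t",cam("top")[1]),("s",cam("side")[1])):
    L=np.stack([(P-O)@e for e in(ex,ey,ez)],-1)*1000
    m=(abs(L[...,0]-10)<60)&(L[...,1]>80)&(L[...,1]<150)&(L[...,2]>15)&(L[...,2]<60)
    a=L[m];k=a[a[:,2]>30];
    if len(k)>4:print(n,len(k),k.min(0),k.max(0),"med",np.median(k,0),"th",np.arctan2(np.median(k[:,1]),np.median(k[:,0])+18))
    # rock tops check
    m=(abs(L[...,1])<12)&(abs(L[...,0]-60)<58)&(L[...,2]>5)&(L[...,2]<30);a=L[m]
    for x in range(0,120,10):
        k=a[(a[:,0]>=x)&(a[:,0]<x+10)]
        if len(k) and n=="w":print(x,len(k),np.median(k[:,2]))
E
```

```text
w 839 [ 10.576 110.511  30.094] [ 22.273 126.489  52.911] med [ 19.12  116.145  44.702] th 1.2614584288407835
0 292 14.065500352330403
10 404 14.156579892465519
20 424 14.136011392655675
30 390 11.398837667290087
40 393 14.112303328549267
50 427 14.130868311601061
60 457 14.201431310241835
70 398 11.225525093621009
80 434 14.175715907037794
90 482 14.18521011454743
100 508 14.116480972318161
110 387 10.369287568494162
t 60 [ 5.467 90.899 31.033] [ 25.436 123.465  59.462] med [ 18.941 115.934  47.203] th 1.2623298038879116
s 28 [  6.365 110.656  30.678] [ 40.739 125.651  53.074] med [ 24.754 118.038  42.01 ] th 1.223291405827023
```

Run:
```python
from kp import *
s=arm.get_state();print(s["eef_pos"])
k=knob(1.29);print(k,to_tool(k+[0,0,.05],s),to_tool(k,s))
R=Ro.from_euler('xyz',s["ee_rot"]).as_matrix()
for t in(1.2,1.1,1.0,.9,.8,.7,.6,.5,.4,.3,.2,.1,0,-.025):print(t,(knob(t)-k)@R/.025)
```

```text
[ 0.542 -0.1    0.25 ]
[ 0.411 -0.224  0.103] [5.424 4.749 3.909] [5.424 4.747 5.909]
1.2 [-0.371 -0.142 -0.203]
1.1 [-0.769 -0.343 -0.42 ]
1.0 [-1.147 -0.589 -0.626]
0.9 [-1.502 -0.876 -0.82 ]
0.8 [-1.83  -1.202 -0.998]
0.7 [-2.127 -1.564 -1.161]
0.6 [-2.391 -1.958 -1.305]
0.5 [-2.62 -2.38 -1.43]
0.4 [-2.81  -2.826 -1.533]
0.3 [-2.96  -3.291 -1.615]
0.2 [-3.069 -3.771 -1.675]
0.1 [-3.135 -4.261 -1.711]
0 [-3.158 -4.757 -1.723]
-0.025 [-3.157 -4.881 -1.723]
```

```bash
python3 -m crank '[[[1.5,1.5,0,0],[3,3,0.5,0],[4.5,4.2,1.5,0],[5.4,4.75,3,0],[5.42,4.75,4.5,0],[5.42,4.75,5.4,0],[5.42,4.75,5.9,0],[5.42,4.75,5.9,0],[5.42,4.75,5.9,0]]]' 0 8
python3 -m crank '[[[0,0,0,0],[0,0,0,0],[0,0,0,0],[0,0,0,0],[0,0,0,0],[0,0,0,0],[0,0,0,0],[0,0,0,0]]]' 1 8
```

```text
t: 26.85
eef_pos: [0.4125, -0.2239, 0.1044]
ee_rot: [-3.14, -0.0, -1.657]
force: [0.1, -0.0, 0.2]
width: 0.088
gripper_force: 0.0
t: 27.85
eef_pos: [0.4128, -0.224, 0.1037]
ee_rot: [-3.14, -0.0, -1.657]
force: [1.1, 0.6, -2.6]
width: 0.0159
gripper_force: 8.0
```

```bash
python3 -c "
from kp import *
s=arm.get_state();e=np.array(s['eef_pos'])-O;print(s['eef_pos'],s['width'],s['force'],[e@v*1000 for v in(ex,ey,ez)])"
```

```text
[ 0.413 -0.224  0.104] 0.015914717614534446 [ 1.079  0.632 -2.604] [np.float64(17.215576539583406), np.float64(117.76060199708907), np.float64(33.595530740607714)]
```

```bash
python3 -m crank '[[[-0.35,-0.1,-0.2,0],[-0.75,-0.3,-0.42,0],[-1.12,-0.55,-0.63,0],[-1.48,-0.83,-0.82,0],[-1.8,-1.15,-1.0,0],[-2.1,-1.5,-1.16,0],[-2.37,-1.9,-1.3,0],[-2.6,-2.33,-1.43,0],[-2.78,-2.78,-1.53,0],[-2.93,-3.24,-1.61,0],[-3.04,-3.72,-1.67,0],[-3.04,-3.72,-1.67,0]]]' - 8
python3 -c "
from kp import *
s=arm.get_state();e=np.array(s['eef_pos'])-O;print(s['width'],s['force'],[e@v*1000 for v in(ex,ey,ez)])"
```

```text
t: 29.35
eef_pos: [0.5123, -0.1558, 0.1453]
ee_rot: [-3.141, 0.0, -1.657]
force: [-1.5, 5.2, 2.5]
width: 0.0153
gripper_force: 8.0
0.01533535452466828 [-1.453  5.186  2.46 ] [np.float64(104.19519069541019), np.float64(24.402984308386625), np.float64(33.528746128656934)]
```

```bash
python3 -m crank '[[[-0.03,-0.3,-0.02,0],[-0.06,-0.6,-0.04,0],[-0.07,-0.85,-0.05,0],[-0.07,-1.0,-0.05,0],[-0.07,-1.06,-0.05,0],[-0.07,-1.08,-0.05,0],[-0.07,-1.08,-0.05,0]]]' - 10
python3 -c "
from kp import *
s=arm.get_state();e=np.array(s['eef_pos'])-O;print(s['width'],s['force'],[e@v*1000 for v in(ex,ey,ez)])"
```

```text
t: 30.22
eef_pos: [0.5379, -0.1568, 0.1464]
ee_rot: [3.141, 0.0, -1.658]
force: [-0.8, 3.6, -3.9]
width: 0.0155
gripper_force: 10.0
0.015539577843072297 [-0.771  3.586 -3.854] [np.float64(105.69181265774642), np.float64(-1.153506743732742), np.float64(33.8970707266587)]
```

```bash
python3 -m crank '[[[0,-0.06,0,0],[0,-0.12,0,0],[0,-0.16,0,0],[0,-0.16,0,0],[0,-0.16,0,0]]]' - 10
python3 -c "
from kp import *
s=arm.get_state();e=np.array(s['eef_pos'])-O;print(s['width'],s['force'],[e@v*1000 for v in(ex,ey,ez)])"
```

```text
t: 30.85
eef_pos: [0.5385, -0.1568, 0.1461]
ee_rot: [3.135, 0.0, -1.658]
force: [-11.7, 8.2, 6.2]
width: 0.0157
gripper_force: 10.0
0.015669001579733922 [-11.68    8.172   6.205] [np.float64(105.65265917186514), np.float64(-1.8064596709701275), np.float64(33.66735820875485)]
```

```bash
python3 -m crank '[[[0,0,0,0],[0,0,0,0],[0,0,0,0],[0,0,0,0]]]' 0.5
python3 -m crank '[[[0,0,-1,0],[0,0,-2.5,0],[-1.5,0,-4,0],[-2,0,-4.5,0],[-2,0,-4.5,0],[-2,0,-4.5,0],[-2,0,-4.5,0]]]'
python3 - <<'E'
from kp import *
im,P,K,T=cam("wrist");save(im,"w10.png")
L=np.stack([(P-O)@e for e in(ex,ey,ez)],-1)*1000
m=(abs(L[...,1])<25)&(abs(L[...,0]-106)<20)&(L[...,2]>32)&(L[...,2]<58);k=L[m];print(len(k),k.min(0),k.max(0))
for x in range(-30,95,20):
    k=L[(abs(L[...,0]-x)<5)&(abs(L[...,1])<30)&(L[...,2]>20)&(L[...,2]<30)]
    if len(k):print(x,len(k),k[:,1].min(),k[:,1].max())
for x0 in(20,60,100):
    k=L[(abs(L[...,0]-x0)<14)&(abs(L[...,1])<16)&(abs(L[...,1])>9)&(L[...,2]>8)&(L[...,2]<18)];print(x0,len(k),np.median(k,0) if len(k) else 0)
E
```

```text
t: 31.35
eef_pos: [0.5425, -0.1574, 0.1469]
ee_rot: [-3.141, -0.0, -1.658]
force: [0.5, -0.0, 0.6]
width: 0.0435
gripper_force: 0.0
t: 32.22
eef_pos: [0.5458, -0.1079, 0.2578]
ee_rot: [3.139, -0.0, -1.658]
force: [-0.5, -0.2, 0.1]
width: 0.0439
gripper_force: 0.0
747 [94.686 -8.068 32.003] [111.192   7.867  53.748]
-10 270 -9.376801574265196 8.526217041622111
10 194 -5.705746836114054 5.97800441804342
30 210 -5.7201309987188775 5.829774378581998
50 210 -5.734707458373345 5.614326367425959
70 221 -5.753664611943621 5.408734955330364
20 607 [20.462  9.066 13.927]
60 612 [59.708  9.43  14.038]
100 654 [99.389  9.579 14.075]
```

```bash
ls pics | tail -3
```

```text
w5.png
w6.png
w9.png
```

View pics/w10.png

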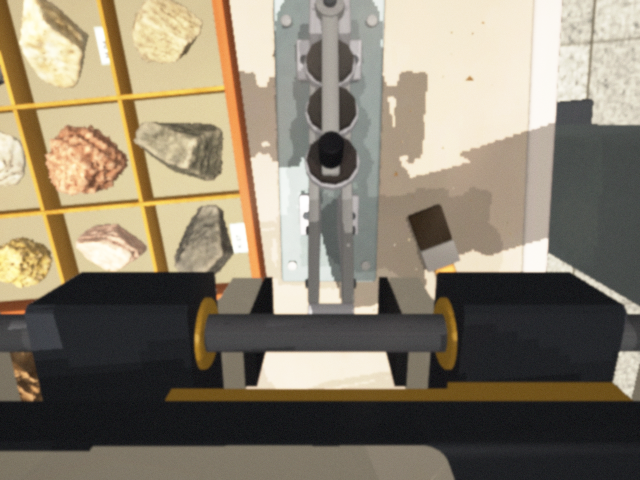

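The keeper lies straight over the row, with the arm at column 330 and the knob at (331,150). All three heads sit under it at rows 60, 108 and 160. The keeper's edges are symmetric about rail y = 0, so it is home.

```bash
python3 -c "
from station import arm
print(arm.job_done())"
```

```text
the job is handed in; nothing more can be done
None
```

The job is handed in at about 32 s: both stubs are loaded rock face up (B turned over), all three sit in a close row at the stop, the keeper is pressed fully home, and I moved nothing else on the bench.

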